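Set the photo turntable to the orange index mark

TASK

Turn the bronze mirror to its next camera view: swing the turntable's guard bar off the knob, turn the knob until its white pointer lines up with the orange mark on the index ring, then swing the guard back fully over the knob to its stop and let go. Do not disturb the mirror on the platter or the things lying around the turntable.

Things in the scene. Friction and masses are not known exactly. Their poses are not given: they have to be found in the camera images.
- turntable: Dark grey photographic turntable, fixed to the table: a box 220 (x) by 425 (y) mm, its top 40 mm above the table. Origin: on the table directly under the knob's axis; its y points from the knob to the platter (225 mm away), its x away from the robot at yaw 0. The box spans x -100 to 120 and y -80 to 345 mm. The knob gears the round black platter, which turns half as far as the knob.
- knob_center (a point): Point on the knob's vertical axis, 70 mm above the table, at a good height to grip. Black knob: a round skirt 80 mm across (its top 50 mm above the table) carrying an upright grip bar 52 mm long, 14 mm thick, whose sides stand free from 50 to 85 mm above the table. The bar lies along the white pointer line, which also runs along the pointer half of its top. Grip it across its 14 mm.
- pointer (a point): Outer end of the knob's white pointer line, on the skirt's rim 40 mm from the knob's axis, 50 mm above the table. It turns with the knob; the direction from the knob's axis to it is the pointer direction.
- knob (a joint): Knob angle in rad, positive counterclockwise seen from above; at 0 the pointer lies along the turntable's -x. Range -1.2 to 3.4; stays where it is left (friction about 0.06 N m, and some flywheel weight: turn it steadily).
- mark (a point): The place on the skirt's rim (40 mm from the knob's axis, 50 mm above the table) right in front of the orange mark; when the knob is set, the pointer's end is here. The orange mark, 26 by 8 mm, lies radially just outside, on and a little beyond the pale grey index ring with black ticks (fixed, 120 mm across, at most 47 mm above the table). It is always 0.6 to 2.8 rad counterclockwise of the starting pointer.
- guard (a joint): Guard bar angle in rad, positive counterclockwise seen from above: 0 = at its stop, straight over the knob along the turntable's x; 2.0 = fully aside. It swings level about the post, moves easily and stays where left (friction 0.1 N m). It clears the knob for gripping from about 1.1 rad.
- guard_pivot (a point): On the guard bar's vertical pivot axis (steel post 85 mm beyond the knob's axis, along the turntable's x), 97 mm above the table. The aluminium bar is 16 mm wide, 7 mm thick, its underside 93 mm above the table, 8 mm above the knob's top; the post's cap, 24 mm across, tops at 104 mm.
- guard_pin (a point): On the axis of the guard's red upright pin, 121 mm above the table (about half-way up the pin). The pin is 12 mm in diameter, stands on the bar's free end from 100 to 138 mm above the table, 128 mm from the pivot. It can be pinched from above or pushed sideways.
- mirror_center (a point): Centre of the bronze mirror (disc 156 mm across, 5 mm thick, small boss in the middle) lying loose on the platter, 58 mm above the table; leave it lying there. It turns with the platter.
- platter_center (a point): Centre of the platter's top (200 mm across), 56 mm above the table, in the fixed frame.
- small_mirror_center (a point): Centre of a small dark bronze mirror, 110 mm across, 5 mm thick with a paper tag, lying on the table: leave alone.
- tape_measure_center (a point): Centre of a red round tape measure, 56 mm across, 20 mm high, on the table: leave alone.
- lens_center (a point): Centre of a black camera lens standing on the table, 68 mm across, 62 mm high: leave alone.
There are look-alikes about, which are no part of the job. Leave any purple or red look-alike of the part that bears mirror_center alone.

How it is judged:
On the way, in this order (a step that is already met when the one before it is completed fails the run):
1. the guard bar is swung clear of the knob (at least 0.8 rad) while the pointer is still off the mark (value of joint guard above 0.8 rad and not (horizontal distance between pointer and mark below 0.0035 m)), for 0.1 s.
2. with the guard aside, the pointer is brought to the orange mark (within 3.5 mm at the rim, 5 degrees) and stays (horizontal distance between pointer and mark below 0.0035 m and value of joint guard above 0.8 rad), for 0.3 s.
At the end, for the whole second after the job is handed in: The pointer's end is within 3.5 mm (5 degrees) of the mark, the guard is back over the knob within 0.10 rad of its stop, knob and guard are at rest, the mirror lies on the platter within 15 mm of its middle, and the small mirror, tape measure and lens are within 30 mm of where they started (horizontal distance between pointer and mark below 0.0035 m and value of joint guard below 0.1 rad and velocity of joint knob between -0.05 and 0.05 rad/s and velocity of joint guard between -0.05 and 0.05 rad/s and horizontal distance between mirror_center and platter_center below 0.015 m and height (world z) of mirror_center above 0.05 m and distance of each of small_mirror_center, tape_measure_center, lens_center from where it was at the start of the episode below 0.03 m); the robot touches nothing.
It fails at once if the small bronze mirror beside the turntable is disturbed (moved over 30 mm) (distance of small_mirror_center from where it was at the start of the episode above 0.03 m).
It fails at once if the tape measure beside the turntable is disturbed (moved over 30 mm) (distance of tape_measure_center from where it was at the start of the episode above 0.03 m).
It fails at once if the lens beside the turntable is disturbed (moved over 30 mm) (distance of lens_center from where it was at the start of the episode above 0.03 m).
It fails at once if the bronze mirror is knocked off the middle of the platter (over 15 mm) (horizontal distance between mirror_center and platter_center above 0.015 m).
It also fails if it takes over 72 s, if anything falls off the work surface, if the arm or the gripper's body presses on something with over 40 N, if the wrist force passes 120 N, or if a joint passes its speed limit or range.

ROBOT

A 7-joint arm with a two-finger parallel gripper is mounted at the origin on the work surface. World frame = base frame: x ahead of the robot, y to its left, z up, the work surface at z = 0. Lengths are in m, angles in rad, forces in N, time in s.
With the tool pointing down it reaches from about 0.4 to 0.85 m from the base axis. Payload 10.4 kg.
Tool frame: the origin (TCP) lies midway between the tips of the shut fingers; the grasp point (between the pads) lies 19 mm behind it (r.grasp_offset is the distance from the TCP to the grasp point, in m); z points along the fingers, y is the line along which they close (so a half turn about z gives the same grasp; the last joint's range is limited). The gripper opens to 87 mm and grips with 3 to 60 N. Pads are 19 mm wide; open, the fingers measure 117 mm over their backs; the gripper's body (75 mm by 190 mm) begins 51 mm behind the grasp point.
Start: joints at [-1.227, 0.332, -0.065, 1.46, 0.022, 1.35, -0.088], TCP at [0.224, 0.583, 0.223] pointing down, gripper open.
Joint ranges: [-2.6, 2.6], [-0.5, 2.12], [-1.47, 1.34], [0.16, 2.42], [-1.27, 4.41], [0.06, 2.06], [-2.6, 2.6]. Speed limits (rad/s): [2.22, 2.22, 2.79, 2.79, 3.14, 3.14, 3.14].

INTERFACE

Orientations are given as a unit quaternion [x, y, z, w].
In Python, from bench import r gives the robot as it stands.
- The arm moves only by the tool drive_tool, never from a script. Its argument "moves" is a list that holds one entry, the list of rows, each a list of 7 numbers: the shift along the tool's x, y, z in m, then the turn, a rotation vector about the tool's x, y, z in rad, then the opening, from 0 (shut) to 1 (fully open). In form: [[[tx, ty, tz, ax, ay, az, jaw], ...]]. A call has 1 to 10 rows; each row shifts and turns the commanded pose from where the row before left it, along the tool's axes as they then stand; what a row does not reach is not made up. A row lasts 1/10 s, in which the tool goes at most 50 mm and 8.59 degrees, less where a joint would pass 70% of its speed; a pose out of reach is approached as far as the arm can. A call is refused whole if a number of a shift passes 0.05 or a number of a turn 0.15, either way. A call with a gripper value outside its range is refused whole. The fingers move at their own pace and stop on an object; "squeeze" is the grip in N (left out, the last holds). Time passes only in rows, so rows that do not move let the fingers close. It gives the time, the measured TCP pose, the force, the opening and the grip force at its end, in the units of the state.
- r.read_state(): the state, without advancing time (a new reading comes with each control period).
- r.camera(name): name is "scene" or "top" or "wrist"; returns the picture (400x640x3 uint8, red, green, blue); there is no depth.
- r.camera_info(name): a dict with "mtx" (3x3 intrinsics, pixels), "k1" (the pictures are not rectified: a ray, as slopes to the right and down, at radius r is drawn at 1 + k1 r^2 times it, then the intrinsics apply), "rvec" (rotation vector, rad) and "tvec" (3), from world to camera coordinates, as OpenCV has them; the wrist camera has in their place "T_tool_cam" (4x4, takes a point from camera to tool coordinates, whose origin is the TCP and whose axes are the flange's). Camera axes: x right, y down, z forward; pixel columns grow to the right and rows downward; lengths in m; the calibration is good to about 2 mm. A picture is of the moment at which its call begins: read the wrist's pose just before it. camera_info takes no time and is no camera call.
- r.close_job(): hands the job in; it is judged then, once.
Trained networks look in the newest picture that a camera, given by its name, has taken for a name from the list of things; names that differ only in an ending like _2 or _b are one class to them, and where a whole thing is asked for, a point or a joint stands for the part that bears it (a point fixed in the world has none). Each returns a list of dicts, best first, with "conf" (0 to 1); they miss things now and then, are a little off and sometimes report something else, mostly with a low value. They report only what shows in the picture. A call takes as long as a camera call. They do not tell look-alikes from the thing itself.
- r.find_in(camera, query): "bbox" ([left, top, right, bottom] in pixels, round what is visible of it).
- r.place_of(camera, query): "at" ([column, row] in pixels: a listed point, or the origin of a listed thing).
The state is a dict: "time": time; "joint_positions": joint angles; "joint_vel": joint speeds; "joint_torque": joint torques, N m; "ee_pos": TCP position; "eef_rot": TCP orientation; "ft_force": force on the tool from outside, world axes, zero at the start; "torque": the same for the moment, N m; "width": finger opening in m; "grip_force": force on a finger pad.
Only numpy, scipy, OpenCV 4.12 (cv2) and the standard library are available. Lean on these libraries where they do the work, as an engineer would, in place of code of your own. Each camera call takes 0.05 s, during which the arm holds its last target. There are 200 camera calls.

## Working session

There is one attempt and no reset: what is moved stays moved. The work goes in short steps, Python scripts to look and compute and a tool call to move; the robot and the scene stay as the last step left them, time stands still between calls to the robot, and variables do not carry over. Pictures are saved under pics/ and viewed, at most 10 in all, crops included, and the job is handed in when it is done.

Besides the shell and the picture viewer there is one more tool, called after ">>>" by a JSON object that holds its "api" and its "payload". drive_tool: Moves the arm, as the interface text tells. Its arguments: {"type":"object","properties":{"moves":{"type":"array"},"squeeze":{"type":"number"}},"required":["moves"]}

```bash
mkdir -p pics; cat > h.py <<'E'
import numpy as np,cv2
from scipy.spatial.transform import Rotation as R
from bench import r
def cam(name,st=None):
    i=r.camera_info(name);K=np.array(i["mtx"],float);k1=i["k1"]
    if "rvec" in i:
        M=R.from_rotvec(np.ravel(i["rvec"])).as_matrix();t=np.ravel(i["tvec"])
    else:
        st=st or r.read_state();T=np.eye(4);T[:3,:3]=R.from_quat(st["eef_rot"]).as_matrix();T[:3,3]=st["ee_pos"]
        W=np.linalg.inv(T@np.array(i["T_tool_cam"]));M=W[:3,:3];t=W[:3,3]
    return K,np.array([k1,0,0,0,0.]),M,t
def ray(c,px):
    K,d,M,t=c
    u=cv2.undistortPoints(np.array([[px]],float),K,d)[0,0]
    return -M.T@t, M.T@np.array([u[0],u[1],1])
def atz(c,px,z):
    o,v=ray(c,px);return o+v*(z-o[2])/v[2]
def tri(obs):
    A=np.zeros((3,3));b=np.zeros(3)
    for c,px in obs:
        o,v=ray(c,px);v=v/np.linalg.norm(v);P=np.eye(3)-np.outer(v,v);A+=P;b+=P@o
    return np.linalg.solve(A,b)
def proj(c,p):
    K,d,M,t=c
    return cv2.projectPoints(np.array([p],float),cv2.Rodrigues(M)[0],t,K,d)[0].ravel()
def save(im,n): cv2.imwrite(n,im[:,:,::-1])
E
cat > a.py <<'E'
from h import *
np.set_printoptions(precision=3,suppress=True)
s=r.read_state();print(s["time"],s["ee_pos"],s["eef_rot"])
for n in["scene","top"]:
    save(r.camera(n),f"pics/{n}0.png");c=cam(n);print(n,"cam at",-c[2].T@c[3])
    for q,z in dict(knob_center=.07,pointer=.05,mark=.05,guard_pivot=.097,guard_pin=.121,mirror_center=.058,platter_center=.056,small_mirror_center=.003,tape_measure_center=.01,lens_center=.03,turntable=0).items():
        for f in r.place_of(n,q)[:3]: print(q,np.round(f["at"],1),round(f["conf"],2),atz(c,f["at"],z))
E
python3 a.py
```

```text
0.0 [0.224 0.583 0.222] [ 0.182  0.983 -0.001 -0.   ]
scene cam at [ 1.232 -0.206  1.038]
knob_center [289.5 209.2] 0.69 [0.549 0.04  0.07 ]
pointer [279.3 210.6] 0.96 [0.527 0.017 0.05 ]
pointer [339.8 273.6] 0.54 [0.776 0.079 0.05 ]
mark [274.4 221.4] 0.9 [ 0.556 -0.009  0.05 ]
mark [290.9 227.6] 0.41 [0.594 0.024 0.05 ]
guard_pivot [307.2 232.1] 0.63 [0.655 0.045 0.097]
guard_pin [277.7 191.8] 0.84 [0.518 0.022 0.121]
mirror_center [333.1 145.2] 0.7 [0.369 0.267 0.058]
mirror_center [405.8 156.9] 0.56 [0.51  0.447 0.058]
small_mirror_center [340.  276.3] 0.94 [0.762 0.09  0.003]
small_mirror_center [355.7 186.8] 0.64 [0.51  0.275 0.003]
tape_measure_center [223.4 246.1] 0.54 [ 0.545 -0.159  0.01 ]
lens_center [246.6 275.6] 0.84 [ 0.669 -0.134  0.03 ]
lens_center [278.9 188.8] 0.31 [0.438 0.052 0.03 ]
turntable [288.  227.4] 0.62 [0.558 0.028 0.   ]
top cam at [0.397 0.156 1.455]
knob_center [358.2 207. ] 0.8 [0.554 0.036 0.07 ]
pointer [364.1 220.9] 0.87 [0.517 0.019 0.05 ]
mark [371.  205.7] 0.79 [ 0.559 -0.002  0.05 ]
guard_pivot [355.  176.2] 0.95 [0.636 0.044 0.097]
guard_pivot [358.9 204.8] 0.45 [0.557 0.036 0.097]
guard_pivot [370.4 208.7] 0.42 [0.546 0.005 0.097]
guard_pin [362.  222.4] 0.67 [0.507 0.031 0.121]
mirror_center [198.8 251.6] 0.71 [0.442 0.478 0.058]
mirror_center [277.4 214.3] 0.69 [0.541 0.259 0.058]
mirror_center [273.3 298. ] 0.62 [0.312 0.274 0.058]
small_mirror_center [331.2 147. ] 0.61 [0.741 0.103 0.003]
tape_measure_center [422.7 209.9] 0.72 [ 0.548 -0.156  0.01 ]
lens_center [410.1 171.3] 0.96 [ 0.658 -0.121  0.03 ]
lens_center [363.9 220.4] 0.64 [0.52  0.017 0.03 ]
turntable [354.4 210.2] 0.76 [0.553 0.041 0.   ]
```

```bash
python3 - <<'E'
import cv2
a=cv2.imread("pics/top0.png");b=cv2.imread("pics/scene0.png")
cv2.imwrite("pics/t1.png",cv2.resize(a[110:330,170:450],None,fx=2.8,fy=2.7,interpolation=2))
cv2.imwrite("pics/s1.png",cv2.resize(b[110:310,190:450],None,fx=3,fy=3,interpolation=2))
E
```

```text
(no output)
```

View pics/t1.png

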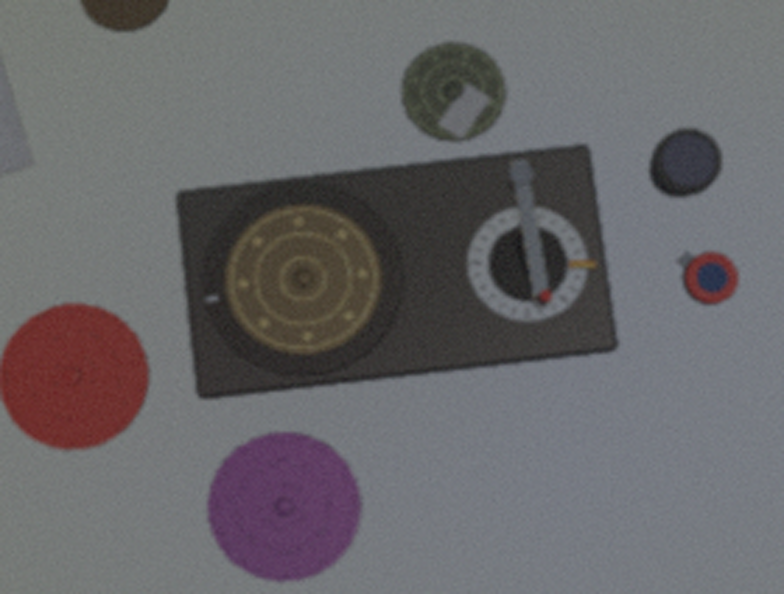

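View pics/s1.png

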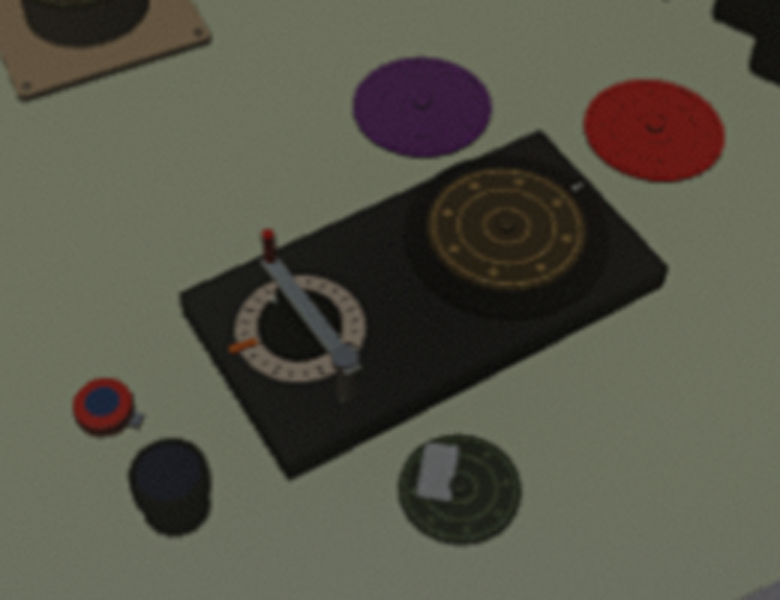

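The turntable has the gold-bronze disc on its platter (top crop 303,278). That is the mirror. The red (75,377) and purple (284,507) discs on the table are look-alikes and stay untouched. The guard runs from its post (522,170) to the red pin (545,297). The orange mark is at (582,265), and the lens, tape measure and small mirror are clear of the turntable.

The guard will swing counterclockwise, toward −y. First I'm moving above the pin.

>>> {"api": "drive_tool", "payload": {"moves": [[[-0.0228, -0.021, 0, 0, 0, 0, 1], [-0.0228, -0.021, 0, 0, 0, 0, 1], [-0.0228, -0.021, 0, 0, 0, 0, 1], [-0.0228, -0.021, 0, 0, 0, 0, 1], [-0.0228, -0.021, 0, 0, 0, 0, 1], [-0.0228, -0.021, 0, 0, 0, 0, 1], [-0.0228, -0.021, 0, 0, 0, 0, 1], [-0.0228, -0.021, 0, 0, 0, 0, 1], [-0.0228, -0.021, 0, 0, 0, 0, 1], [-0.0228, -0.021, 0, 0, 0, 0, 1]]]}}

```text
time: 2.2
ee_pos: [0.3621, 0.3045, 0.2227]
eef_rot: [0.182, 0.983, 0.0, 0.0]
ft_force: [0.5, 0.3, 0.3]
width: 0.0872
grip_force: 0.0
```

>>> {"api": "drive_tool", "payload": {"moves": [[[-0.0228, -0.021, 0, 0, 0, 0, 1], [-0.0228, -0.021, 0, 0, 0, 0, 1], [-0.0228, -0.021, 0, 0, 0, 0, 1], [-0.0228, -0.021, 0, 0, 0, 0, 1], [-0.0228, -0.021, 0, 0, 0, 0, 1], [-0.0228, -0.021, 0, 0, 0, 0, 1], [-0.0228, -0.021, 0, 0, 0, 0, 1], [-0.0228, -0.021, 0, 0, 0, 0, 1], [-0.0228, -0.021, 0, 0, 0, 0, 1], [-0.0228, -0.021, 0, 0, 0, 0, 1]]]}}

```text
time: 3.2
ee_pos: [0.4996, 0.0267, 0.2228]
eef_rot: [0.182, 0.983, 0.0, 0.0]
ft_force: [-0.2, 0.6, 1.4]
width: 0.0871
grip_force: 0.0
```

>>> {"api": "drive_tool", "payload": {"moves": [[[0, 0, 0, 0, 0, 0.14, 1], [0, 0, 0, 0, 0, 0.14, 1], [0, 0, 0, 0, 0, 0.14, 1], [0, 0, 0, 0, 0, 0.14, 1], [0, 0, 0, 0, 0, 0.14, 1], [0, 0, 0, 0, 0, 0.14, 1], [0, 0, 0, 0, 0, 0.14, 1], [0, 0, 0, 0, 0, 0.14, 1], [0, 0, 0, 0, 0, 0.14, 1], [0, 0, 0, 0, 0, 0.14, 1]]]}}

```text
time: 4.2
ee_pos: [0.4992, 0.0279, 0.2226]
eef_rot: [0.775, 0.632, 0.0, -0.0]
ft_force: [1.0, 0.2, 0.8]
width: 0.087
grip_force: 0.0
```

>>> {"api": "drive_tool", "payload": {"moves": [[[0, 0, 0, 0, 0, 0.14, 0.6], [0, 0, 0, 0, 0, 0.14, 0.6], [0, 0, 0, 0, 0, 0.14, 0.6], [0, 0, 0, 0, 0, 0.14, 0.6], [0, 0, 0, 0, 0, 0.14, 0.6], [0, 0, 0, 0, 0, 0.14, 0.6], [0, 0, 0, 0, 0, 0.14, 0.6], [0, 0, 0, 0, 0, 0.14, 0.6], [0, 0, 0, 0, 0, 0.14, 0.6], [0, 0, 0, 0, 0, 0, 0.6]]]}}

```text
time: 5.2
ee_pos: [0.4992, 0.0279, 0.2226]
eef_rot: [0.998, 0.056, 0.0, -0.0]
ft_force: [-1.0, 0.1, 0.1]
width: 0.0524
grip_force: 0.0
```

```bash
cat > w.py <<'E'
from h import *
import sys
np.set_printoptions(precision=4,suppress=True)
s=r.read_state();save(r.camera("wrist"),sys.argv[1]);c=cam("wrist",s);print(s["time"],s["ee_pos"],"cam",-c[2].T@c[3],"j7",s["joint_positions"][6])
for q,z in dict(knob_center=.07,pointer=.05,mark=.05,guard_pivot=.097,guard_pin=.121).items():
    for f in r.place_of("wrist",q)[:2]: print(q,np.round(f["at"],1),round(f["conf"],2),atz(c,f["at"],z))
E
python3 w.py pics/w1.png
```

```text
5.2 [0.4992 0.0279 0.2226] cam [0.5736 0.0362 0.3857] j7 -1.5805931719929855
knob_center [322.3 131.1] 0.84 [0.5581 0.0325 0.07  ]
pointer [325.2 162.4] 0.77 [0.5232 0.0251 0.05  ]
mark [355.6 135.9] 0.74 [ 0.5561 -0.0048  0.05  ]
guard_pivot [321.3  29.8] 0.8 [0.6441 0.0434 0.097 ]
guard_pin [322.4 181.3] 0.55 [0.5165 0.0279 0.121 ]
```

View pics/w1.png

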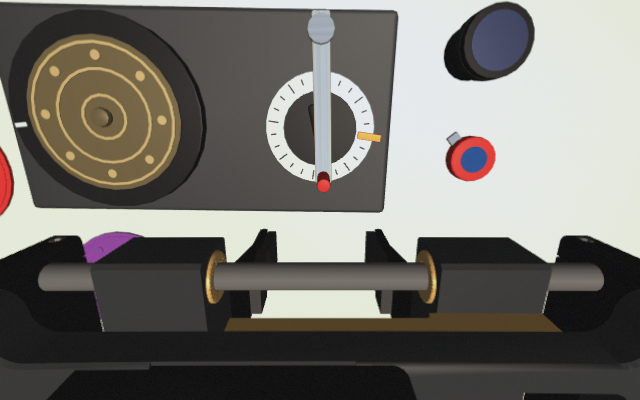

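The wrist view shows the guard over the knob, with the pin top at (323,184), the orange mark at (370,137) and the knob bar hidden beneath the guard. Next I'll triangulate the pin and knob.

```bash
python3 - <<'E'
from h import *
S,T,W=cam("scene"),cam("top"),cam("wrist")
print("pin",tri([(S,(277.7,191.8)),(T,(362,222.4)),(W,(322.4,181.3))]))
print("piv",tri([(S,(307.2,232.1)),(T,(355,176.2)),(W,(321.3,29.8))]))
print("knob",tri([(S,(289.5,209.2)),(T,(358.2,207)),(W,(322.3,131.1))]))
print("mark",tri([(S,(274.4,221.4)),(T,(371,205.7)),(W,(355.6,135.9))]))
E
```

```text
pin [0.50979718 0.02749532 0.10677512]
piv [0.64395597 0.04542529 0.08179675]
knob [0.55593467 0.03565356 0.07932899]
mark [ 0.55715519 -0.00518237  0.05024039]
```

>>> {"api": "drive_tool", "payload": {"moves": [[[0.008, 0, 0.01, 0, 0, 0, 0.6], [0.008, 0, 0.01, 0, 0, 0, 0.6], [0, 0, 0.015, 0, 0, 0, 0.6], [0, 0, 0.015, 0, 0, 0, 0.6]]]}}

```text
time: 5.9
ee_pos: [0.5155, 0.0297, 0.1709]
eef_rot: [0.998, 0.058, -0.0, 0.0]
ft_force: [0.5, 0.3, 0.0]
width: 0.0524
grip_force: 0.0
```

>>> {"api": "drive_tool", "payload": {"moves": [[[0, 0, 0.016, 0, 0, 0, 0.6], [0, 0.001, 0.016, 0, 0, 0, 0.6], [0, 0, 0.016, 0, 0, 0, 0.6], [0, 0, 0.015, 0, 0, 0, 0.6], [0, 0, 0, 0, 0, 0, 0], [0, 0, 0, 0, 0, 0, 0], [0, 0, 0, 0, 0, 0, 0], [0, 0, 0, 0, 0, 0, 0], [0, 0, 0, 0, 0, 0, 0], [0, 0, 0, 0, 0, 0, 0]]], "squeeze": 12}}

```text
time: 6.9
ee_pos: [0.5154, 0.0287, 0.1099]
eef_rot: [0.998, 0.057, 0.0, -0.0]
ft_force: [0.3, -0.5, 0.9]
width: 0.0122
grip_force: 0.4
```

>>> {"api": "drive_tool", "payload": {"moves": [[[0.0001, 0.0064, 0, 0, 0, -0.05, 0], [0.0006, 0.0128, 0, 0, 0, -0.1, 0], [0.0006, 0.0128, 0, 0, 0, -0.1, 0], [0.0006, 0.0128, 0, 0, 0, -0.1, 0], [0.0006, 0.0128, 0, 0, 0, -0.1, 0], [0.0006, 0.0128, 0, 0, 0, -0.1, 0], [0.0001, 0.0064, 0, 0, 0, -0.05, 0], [0, 0, 0, 0, 0, 0, 0]]]}}

```text
time: 7.7
ee_pos: [0.5464, -0.0411, 0.1099]
eef_rot: [0.937, 0.35, 0.001, 0.0]
ft_force: [2.1, 0.9, -0.3]
width: 0.0117
grip_force: 12.0
```

>>> {"api": "drive_tool", "payload": {"moves": [[[0.0001, 0.0064, 0, 0, 0, -0.05, 0], [0.0006, 0.0128, 0, 0, 0, -0.1, 0], [0.0006, 0.0128, 0, 0, 0, -0.1, 0], [0.0006, 0.0128, 0, 0, 0, -0.1, 0], [0.0006, 0.0128, 0, 0, 0, -0.1, 0], [0.0006, 0.0128, 0, 0, 0, -0.1, 0], [0.0006, 0.0128, 0, 0, 0, -0.1, 0], [0.0001, 0.0064, 0, 0, 0, -0.05, 0], [0, 0, 0, 0, 0, 0, 0]]]}}

```text
time: 8.6
ee_pos: [0.6228, -0.0835, 0.1099]
eef_rot: [0.76, 0.65, 0.0, 0.0]
ft_force: [0.4, 0.2, 2.8]
width: 0.0113
grip_force: 12.0
```

>>> {"api": "drive_tool", "payload": {"moves": [[[0.0001, 0.0064, 0, 0, 0, -0.05, 0], [0.0006, 0.0128, 0, 0, 0, -0.1, 0], [0.0006, 0.0128, 0, 0, 0, -0.1, 0], [0.0006, 0.0128, 0, 0, 0, -0.1, 0], [0.0006, 0.0128, 0, 0, 0, -0.1, 0], [0.0001, 0.0064, 0, 0, 0, -0.05, 0], [0, 0, 0, 0, 0, 0, 0]]]}}

```text
time: 9.3
ee_pos: [0.6858, -0.078, 0.1099]
eef_rot: [0.576, 0.817, 0.0, 0.001]
ft_force: [1.5, -0.6, 2.5]
width: 0.0116
grip_force: 12.0
```

>>> {"api": "drive_tool", "payload": {"moves": [[[0, 0, 0, 0, 0, 0, 0.5], [0, 0, 0, 0, 0, 0, 0.5], [0, 0, 0, 0, 0, 0, 0.5], [0, 0, 0, 0, 0, 0, 0.5], [0, 0, -0.02, 0, 0, 0, 0.5], [0, 0, -0.025, 0, 0, 0, 0.5], [0, 0, -0.025, 0, 0, 0, 0.5], [0, 0, -0.02, 0, 0, 0, 0.5]]]}}

```text
time: 10.1
ee_pos: [0.6853, -0.078, 0.2011]
eef_rot: [0.576, 0.818, 0.0, 0.0]
ft_force: [1.4, 0.0, -0.4]
width: 0.0434
grip_force: 0.0
```

>>> {"api": "drive_tool", "payload": {"moves": [[[0.0178, -0.0169, 0, 0, 0, 0, 0.6], [0.0178, -0.0169, 0, 0, 0, 0, 0.6], [0.0178, -0.0169, 0, 0, 0, 0, 0.6], [0.0178, -0.0169, 0, 0, 0, 0, 0.6], [0.0178, -0.0169, 0, 0, 0, 0, 0.6], [0.0178, -0.0169, 0, 0, 0, 0, 0.6], [0.0178, -0.0169, 0, 0, 0, 0, 0.6], [0.0178, -0.0169, 0, 0, 0, 0, 0.6]]]}}

```text
time: 10.9
ee_pos: [0.5088, 0.0108, 0.1995]
eef_rot: [0.576, 0.818, 0.0, -0.0]
ft_force: [0.2, 0.6, 0.3]
width: 0.0523
grip_force: 0.0
```

>>> {"api": "drive_tool", "payload": {"moves": [[[0, 0, 0, 0, 0, 0.141, 0.6], [0, 0, 0, 0, 0, 0.141, 0.6], [0, 0, 0, 0, 0, 0.141, 0.6], [0, 0, 0, 0, 0, 0.141, 0.6], [0, 0, 0, 0, 0, 0.141, 0.6], [0, 0, 0, 0, 0, 0.141, 0.6], [0, 0, 0, 0, 0, 0.141, 0.6], [0, 0, 0, 0, 0, 0.141, 0.6], [0, 0, 0, 0, 0, 0.141, 0.6], [0, 0, 0, 0, 0, 0.141, 0.6]]]}}

```text
time: 11.9
ee_pos: [0.5098, 0.0104, 0.1995]
eef_rot: [0.969, 0.247, -0.0, -0.0]
ft_force: [0.1, 0.5, 1.1]
width: 0.0522
grip_force: 0.0
```

>>> {"api": "drive_tool", "payload": {"moves": [[[0, 0, 0, 0, 0, 0, 0.6], [0, 0, 0, 0, 0, 0, 0.6]]]}}

```text
time: 12.1
ee_pos: [0.5099, 0.0105, 0.1995]
eef_rot: [0.968, 0.252, 0.0, -0.0]
ft_force: [-0.1, -0.2, 0.1]
width: 0.0522
grip_force: 0.0
```

```bash
python3 w.py pics/w2.png
```

```text
12.1 [0.5099 0.0105 0.1995] cam [0.5753 0.0468 0.3626] j7 -1.146072597673405
knob_center [320.4 136.4] 0.8 [0.558  0.0372 0.07  ]
knob_center [364.4  40. ] 0.15 [0.6498 0.0439 0.07  ]
pointer [319.1 169.4] 0.98 [0.5263 0.021  0.05  ]
mark [354.2 156.3] 0.63 [ 0.5563 -0.0043  0.05  ]
guard_pin [537.5  65.6] 0.6 [ 0.6844 -0.077   0.121 ]
```

View pics/w2.png

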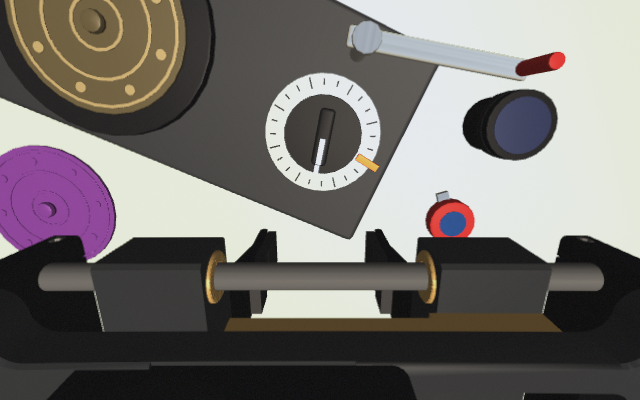

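The guard is aside. The knob bar is at (323,137), the pointer tip at (317,172) and the orange mark at (367,163). Next I'll get the ring centre, pointer angle and mark angle by segmenting the picture.

```bash
cat > m.py <<'E'
from h import *
import sys
np.set_printoptions(precision=4,suppress=True)
def meas(im,c,kc=np.array([.557,.0366])):
    pts=[]
    hsv=cv2.cvtColor(im,cv2.COLOR_RGB2HSV).astype(int)
    # rectify top plane z=.05 to metric picture, 0.25 mm/px, centred on kc
    def rect(z,n=640,s=.00025):
        a=[(-.08,-.08),(.08,-.08),(.08,.08),(-.08,.08)]
        src=np.float32([proj(c,[kc[0]+x,kc[1]+y,z]) for x,y in a])
        dst=np.float32([((x)/s+n/2,(-y)/s+n/2) for x,y in a])
        return cv2.warpPerspective(im,cv2.getPerspectiveTransform(src,dst),(n,n))
    w=lambda p:(kc+np.array([(p[0]-320)*.00025,-(p[1]-320)*.00025]))
    A=rect(.047);h=cv2.cvtColor(A,cv2.COLOR_RGB2HSV)
    yy,xx=np.mgrid[:640,:640];rad=np.hypot(xx-320,yy-320)*.00025
    org=((h[...,0]>8)&(h[...,0]<28)&(h[...,1]>110)&(h[...,2]>120)&(rad<.085)).astype(np.uint8)
    n,l,st,ce=cv2.connectedComponentsWithStats(org);i=1+np.argmax(st[1:,4]);mk=w(ce[i])
    ring=((h[...,1]<60)&(h[...,2]>150)&(rad<.066)&(rad>.036)).astype(np.uint8)
    ring=cv2.morphologyEx(ring,cv2.MORPH_CLOSE,np.ones((15,15)))
    q=cv2.findContours(ring,cv2.RETR_EXTERNAL,cv2.CHAIN_APPROX_NONE)[0];q=max(q,key=cv2.contourArea)
    e=cv2.fitEllipse(cv2.convexHull(q));ctr=w(e[0])
    B=rect(.05);hb=cv2.cvtColor(B,cv2.COLOR_RGB2HSV)
    c0=(ctr-kc)/.00025;rb=np.hypot(xx-320-c0[0],yy-320+c0[1])*.00025
    wh=((hb[...,1]<60)&(hb[...,2]>150)&(rb<.0385)&(rb>.029));p=w((xx[wh].mean(),yy[wh].mean()))
    an=lambda v:np.arctan2(*(v-ctr)[::-1])
    print("ctr",ctr,"axes",np.array(e[1])*.00025,"mark",mk,"r",np.linalg.norm(mk-ctr),"ptr",p,np.linalg.norm(p-ctr),"n",wh.sum())
    print("ang mark %.4f ptr %.4f diff %.4f"%(an(mk),an(p),(an(mk)-an(p)+np.pi)%(2*np.pi)-np.pi))
    cv2.imwrite("pics/rect.png",np.hstack([A,B])[::2,::2,::-1])
if __name__=="__main__":
    n=sys.argv[1];s=r.read_state()
    if len(sys.argv)>2: im=cv2.imread(sys.argv[2])[:,:,::-1].copy()
    else: im=r.camera(n)
    meas(im,cam(n,s))
    R0=R.from_quat(s["eef_rot"]).as_matrix();print("tcp",s["ee_pos"],"tool y ang %.4f"%np.arctan2(R0[1,1],R0[0,1]))
E
python3 m.py wrist pics/w2.png
python3 - <<'E'
import numpy as np
P=np.array([[.5154,.0287],[.5464,-.0411],[.6228,-.0835],[.6858,-.078]])
s=np.linalg.lstsq(np.c_[2*P,np.ones(4)],(P**2).sum(1),rcond=None)[0];print(s[:2],np.sqrt(s[2]+s[:2]@s[:2]))
E
```

```text
ctr [0.5595 0.0353] axes [0.1191 0.1192] mark [ 0.5569 -0.0206] r 0.055950122582465775 ptr [0.5275 0.0247] 0.03369089925950648 n 793
ang mark -1.6175 ptr -2.8223 diff 1.2048
tcp [0.51   0.0105 0.1995] tool y ang -1.0649
[0.64344734 0.04377117] 0.12892904268091263
```

View pics/rect.png

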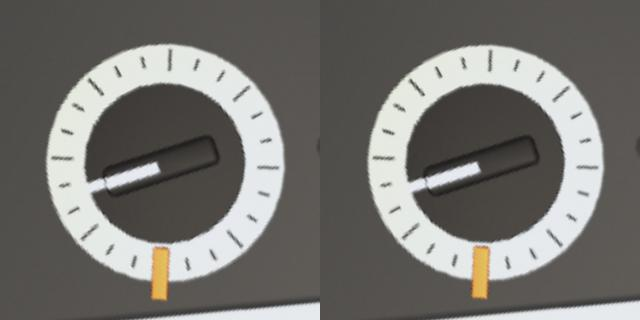

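>>> {"api": "drive_tool", "payload": {"moves": [[[0.0138, 0.0006, 0, 0, 0, 0, 0.6], [0.0138, 0.0006, 0, 0, 0, 0, 0.6], [0.0138, 0.0006, 0, 0, 0, 0, 0.6], [0.0139, 0.0005, 0, 0, 0, 0, 0.6], [0, 0, 0.02, 0, 0, 0.0935, 0.6], [0, 0, 0.02, 0, 0, 0.0935, 0.6], [0, 0, 0.025, 0, 0, 0, 0.6], [0, 0, 0.02, 0, 0, 0, 0.6], [0, 0, 0, 0, 0, 0, 0.6]]]}}

```text
time: 13.3
ee_pos: [0.5577, 0.0351, 0.1119]
eef_rot: [0.987, 0.159, -0.002, 0.0]
ft_force: [-0.1, 0.0, 0.0]
width: 0.0526
grip_force: 0.0
```

```bash
python3 m.py top
```

```text
Traceback (most recent call last):
  File "m.py", line 33, in <module>
    meas(im,cam(n,s))
    ~~~~^^^^^^^^^^^^^
  File "m.py", line 17, in meas
    n,l,st,ce=cv2.connectedComponentsWithStats(org);i=1+np.argmax(st[1:,4]);mk=w(ce[i])
                                                        ~~~~~~~~~^^^^^^^^^^
ValueError: attempt to get argmax of an empty sequence
```

>>> {"api": "drive_tool", "payload": {"moves": [[[0.0018, 0, 0.015, 0, 0, 0, 0.6], [0, 0, 0.015, 0, 0, 0, 0.6], [0, 0, 0.015, 0, 0, 0, 0.6], [0, 0, 0.009, 0, 0, 0, 0.6], [0, 0, 0, 0, 0, 0, 0], [0, 0, 0, 0, 0, 0, 0], [0, 0, 0, 0, 0, 0, 0], [0, 0, 0, 0, 0, 0, 0], [0, 0, 0, 0, 0, 0, 0], [0, 0, 0, 0, 0, 0, 0]]], "squeeze": 30}}

```text
time: 14.35
ee_pos: [0.5612, 0.0365, 0.0609]
eef_rot: [0.987, 0.158, 0.0, -0.0]
ft_force: [-0.8, -3.5, 3.2]
width: 0.0139
grip_force: 30.0
```

>>> {"api": "drive_tool", "payload": {"moves": [[[0, 0, 0, 0, 0, 0, 0], [0, 0, 0, 0, 0, 0, 0], [0, 0, 0, 0, 0, -0.02, 0], [0, 0, 0, 0, 0, -0.04, 0], [0, 0, 0, 0, 0, -0.04, 0]]]}}

```text
time: 14.85
ee_pos: [0.5612, 0.0366, 0.0609]
eef_rot: [0.978, 0.209, 0.0, -0.0]
ft_force: [-3.6, 4.0, 5.4]
width: 0.0139
grip_force: 30.0
```

>>> {"api": "drive_tool", "payload": {"moves": [[[0, 0, 0, 0, 0, -0.05, 0], [0, 0, 0, 0, 0, -0.05, 0], [0, 0, 0, 0, 0, -0.05, 0], [0, 0, 0, 0, 0, -0.05, 0], [0, 0, 0, 0, 0, -0.05, 0], [0, 0, 0, 0, 0, -0.05, 0], [0, 0, 0, 0, 0, -0.05, 0], [0, 0, 0, 0, 0, -0.05, 0], [0, 0, 0, 0, 0, -0.05, 0], [0, 0, 0, 0, 0, -0.05, 0]]]}}

```text
time: 15.85
ee_pos: [0.5605, 0.0375, 0.0608]
eef_rot: [0.896, 0.445, -0.0, -0.001]
ft_force: [-6.8, 7.3, 9.5]
width: 0.0139
grip_force: 30.0
```

>>> {"api": "drive_tool", "payload": {"moves": [[[0, 0, 0, 0, 0, -0.05, 0], [0, 0, 0, 0, 0, -0.05, 0], [0, 0, 0, 0, 0, -0.05, 0], [0, 0, 0, 0, 0, -0.05, 0], [0, 0, 0, 0, 0, -0.05, 0], [0, 0, 0, 0, 0, -0.05, 0], [0, 0, 0, 0, 0, -0.05, 0], [0, 0, 0, 0, 0, -0.05, 0], [0, 0, 0, 0, 0, -0.05, 0], [0, 0, 0, 0, 0, -0.05, 0]]]}}

```text
time: 16.85
ee_pos: [0.5595, 0.0379, 0.0608]
eef_rot: [0.758, 0.653, -0.001, -0.002]
ft_force: [-12.0, 7.0, 13.1]
width: 0.014
grip_force: 30.0
```

>>> {"api": "drive_tool", "payload": {"moves": [[[0, 0, 0, 0, 0, -0.04, 0], [0, 0, 0, 0, 0, -0.03, 0], [0, 0, 0, 0, 0, -0.02, 0], [0, 0, 0, 0, 0, -0.015, 0], [0, 0, 0, 0, 0, 0, 0], [0, 0, 0, 0, 0, 0, 0], [0, 0, 0, 0, 0, 0, 0], [0, 0, 0, 0, 0, 0, 0]]]}}

```text
time: 17.65
ee_pos: [0.5592, 0.038, 0.0608]
eef_rot: [0.723, 0.691, -0.001, -0.002]
ft_force: [-13.0, 7.3, 14.3]
width: 0.0135
grip_force: 30.0
```

```bash
python3 -c "
from h import *
s=r.read_state();R0=R.from_quat(s['eef_rot']).as_matrix();print('ptr ang',np.arctan2(R0[1,1],R0[0,1])-np.pi/2,s['ft_force'],s['torque'])"
```

```text
ptr ang -1.6163931311629183 [-12.96588545   7.3385917   14.34269744] [ 1.54191939  3.00630723 -0.02199524]
```

>>> {"api": "drive_tool", "payload": {"moves": [[[0.001, -0.001, -0.001, 0, 0, 0, 0], [0.001, -0.001, -0.002, 0, 0, 0, 0], [0, 0, 0, 0, 0, 0, 0]]]}}

```text
time: 17.95
ee_pos: [0.5589, 0.038, 0.0612]
eef_rot: [0.723, 0.69, -0.0, -0.0]
ft_force: [9.8, 2.9, -23.9]
width: 0.0138
grip_force: 30.0
```

>>> {"api": "drive_tool", "payload": {"moves": [[[0, 0, 0, 0, 0, 0, 0.5], [0, 0, 0, 0, 0, 0, 0.5], [0, 0, 0, 0, 0, 0, 0.5], [0, 0, 0, 0, 0, 0, 0.5], [0, 0, -0.02, 0, 0, 0, 0.5], [0, 0, -0.03, 0, 0, 0, 0.5], [0, 0, -0.03, 0, 0, 0, 0.5], [0, 0, -0.03, 0, 0, 0, 0.5], [0, 0, -0.03, 0, 0, 0, 0.5]]]}}

```text
time: 18.85
ee_pos: [0.5592, 0.0377, 0.2051]
eef_rot: [0.724, 0.69, 0.0, 0.0]
ft_force: [0.0, -0.1, -0.6]
width: 0.0436
grip_force: 0.0
```

>>> {"api": "drive_tool", "payload": {"moves": [[[-0.02, 0, 0, 0, 0, 0, 0.5], [-0.02, 0, 0, 0, 0, 0, 0.5], [-0.02, 0, 0, 0, 0, 0, 0.5], [0, 0, 0, 0, 0, 0, 0.5], [0, 0, 0, 0, 0, 0, 0.5]]]}}

```text
time: 19.35
ee_pos: [0.5565, -0.0219, 0.2037]
eef_rot: [0.724, 0.69, 0.0, -0.0]
ft_force: [-0.8, 1.2, -0.1]
width: 0.0435
grip_force: 0.0
```

```bash
python3 m.py wrist
```

```text
ctr [0.5593 0.0357] axes [0.1191 0.1192] mark [ 0.5568 -0.0203] r 0.05603883749046412 ptr [0.5576 0.002 ] 0.0337699797734667 n 815
ang mark -1.6152 ptr -1.6190 diff 0.0038
tcp [ 0.5565 -0.0219  0.2037] tool y ang -0.0487
```

View pics/rect.png

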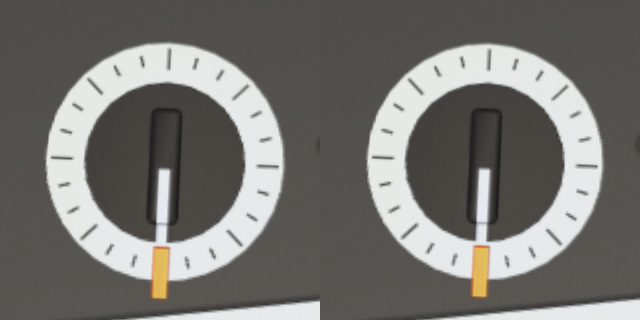

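The rectified view shows the pointer in line with the orange mark, 0.004 rad off. Now I'll swing the guard back.

>>> {"api": "drive_tool", "payload": {"moves": [[[-0.0083, 0.0219, 0, 0, 0, 0, 0.6], [-0.0083, 0.0219, 0, 0, 0, 0, 0.6], [-0.0083, 0.0219, 0, 0, 0, 0, 0.6], [-0.0083, 0.0219, 0, 0, 0, 0, 0.6], [-0.0083, 0.0219, 0, 0, 0, 0, 0.6], [-0.0083, 0.0219, 0, 0, 0, 0, 0.6], [0, 0, 0, 0, 0, -0.13, 0.6], [0, 0, 0, 0, 0, -0.13, 0.6], [0, 0, 0, 0, 0, -0.13, 0.6], [0, 0, 0, 0, 0, 0, 0.6]]]}}

```text
time: 20.4
ee_pos: [0.6855, -0.0766, 0.2032]
eef_rot: [0.575, 0.818, 0.0, -0.0]
ft_force: [0.6, -0.9, 0.4]
width: 0.0525
grip_force: 0.0
```

>>> {"api": "drive_tool", "payload": {"moves": [[[-0.001, 0, 0.025, 0, 0, 0, 0.6], [0, 0, 0.025, 0, 0, 0, 0.6], [0, 0, 0.025, 0, 0, 0, 0.6], [0, 0, 0.018, 0, 0, 0, 0.6], [0, 0, 0, 0, 0, 0, 0], [0, 0, 0, 0, 0, 0, 0], [0, 0, 0, 0, 0, 0, 0], [0, 0, 0, 0, 0, 0, 0], [0, 0, 0, 0, 0, 0, 0], [0, 0, 0, 0, 0, 0, 0]]], "squeeze": 12}}

```text
time: 21.4
ee_pos: [0.6858, -0.079, 0.111]
eef_rot: [0.577, 0.817, 0.0, 0.0]
ft_force: [-0.0, 0.4, 0.1]
width: 0.0122
grip_force: 0.0
```

>>> {"api": "drive_tool", "payload": {"moves": [[[0, 0, 0, 0, 0, 0, 0], [0, 0, 0, 0, 0, 0, 0], [0, 0, 0, 0, 0, 0, 0]]]}}

```text
time: 21.7
ee_pos: [0.6858, -0.0791, 0.1109]
eef_rot: [0.576, 0.817, 0.0, 0.0]
ft_force: [-0.1, 0.3, 3.8]
width: 0.0114
grip_force: 12.0
```

>>> {"api": "drive_tool", "payload": {"moves": [[[0.0001, -0.0064, 0, 0, 0, 0.05, 0], [0.0006, -0.0128, 0, 0, 0, 0.1, 0], [0.0006, -0.0128, 0, 0, 0, 0.1, 0], [0.0006, -0.0128, 0, 0, 0, 0.1, 0], [0.0006, -0.0128, 0, 0, 0, 0.1, 0], [0.0006, -0.0128, 0, 0, 0, 0.1, 0], [0.0006, -0.0128, 0, 0, 0, 0.1, 0], [0.0006, -0.0128, 0, 0, 0, 0.1, 0], [0.0001, -0.0064, 0, 0, 0, 0.05, 0], [0, 0, 0, 0, 0, 0, 0]]]}}

```text
time: 22.7
ee_pos: [0.5858, -0.0727, 0.1109]
eef_rot: [0.849, 0.528, 0.0, -0.0]
ft_force: [-0.2, 1.4, 2.4]
width: 0.0118
grip_force: 12.0
```

>>> {"api": "drive_tool", "payload": {"moves": [[[0.0001, -0.0064, 0, 0, 0, 0.05, 0], [0.0006, -0.0128, 0, 0, 0, 0.1, 0], [0.0006, -0.0128, 0, 0, 0, 0.1, 0], [0.0006, -0.0128, 0, 0, 0, 0.1, 0], [0.0006, -0.0128, 0, 0, 0, 0.1, 0], [0.0006, -0.0128, 0, 0, 0, 0.1, 0], [0.0006, -0.0128, 0, 0, 0, 0.1, 0], [0.0006, -0.0128, 0, 0, 0, 0.1, 0], [0.0001, -0.0064, 0, 0, 0, 0.05, 0], [0, 0, 0, 0, 0, 0, 0]]]}}

```text
time: 23.7
ee_pos: [0.5204, 0.0022, 0.1108]
eef_rot: [0.988, 0.157, -0.0, -0.0]
ft_force: [-2.3, 0.8, 5.4]
width: 0.011
grip_force: 12.0
```

>>> {"api": "drive_tool", "payload": {"moves": [[[0.0002, -0.0064, 0, 0, 0, 0.05, 0], [0.0002, -0.0064, 0, 0, 0, 0.05, 0], [0.0002, -0.0064, 0, 0, 0, 0.05, 0], [0.0002, -0.0064, 0, 0, 0, 0.05, 0], [0, -0.002, 0, 0, 0, 0, 0], [0, -0.0015, 0, 0, 0, 0, 0], [0, 0, 0, 0, 0, 0, 0], [0, 0, 0, 0, 0, 0, 0]]]}}

```text
time: 24.5
ee_pos: [0.5144, 0.0295, 0.1107]
eef_rot: [0.998, 0.058, -0.001, 0.0]
ft_force: [-6.2, 0.6, 8.1]
width: 0.0116
grip_force: 12.0
```

>>> {"api": "drive_tool", "payload": {"moves": [[[0, 0, 0, 0, 0, 0, 0.5], [0, 0, 0, 0, 0, 0, 0.5], [0, 0, 0, 0, 0, 0, 0.5], [0, 0, 0, 0, 0, 0, 0.5], [0, 0, -0.02, 0, 0, 0, 0.5], [0, 0, -0.03, 0, 0, 0, 0.5], [0, 0, -0.03, 0, 0, 0, 0.5], [0, 0, -0.03, 0, 0, 0, 0.5], [-0.02, 0, 0, 0, 0, 0, 0.5], [0, 0, 0, 0, 0, 0, 0.5]]]}}

```text
time: 25.5
ee_pos: [0.4941, 0.0276, 0.2214]
eef_rot: [0.998, 0.056, 0.001, -0.0]
ft_force: [0.2, 0.6, 0.4]
width: 0.0435
grip_force: 0.0
```

```bash
python3 w.py pics/w9.png
```

```text
25.5 [0.4941 0.0276 0.2214] cam [0.5684 0.0359 0.3845] j7 -1.5932924475856267
knob_center [318.8 124.5] 0.69 [0.5594 0.0366 0.07  ]
pointer [355.4 129.7] 0.67 [ 0.5578 -0.0037  0.05  ]
mark [352.2 132.5] 0.82 [ 0.5545 -0.0007  0.05  ]
guard_pivot [318.8  20.8] 0.88 [0.6454 0.0461 0.097 ]
guard_pin [320.1 179.7] 0.75 [0.513 0.03  0.121]
guard_pin [469.3 156.2] 0.74 [ 0.5488 -0.0982  0.121 ]
```

View pics/w9.png

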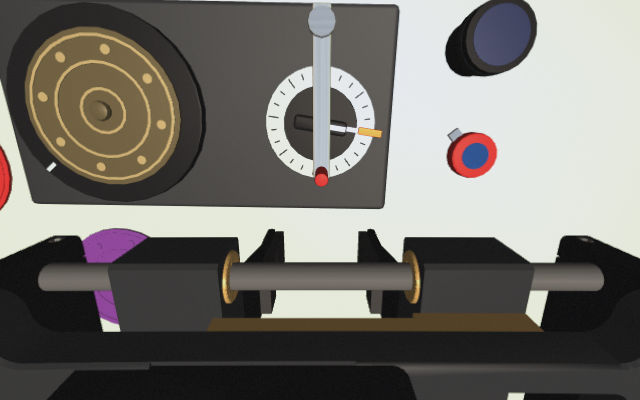

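The guard is back over the knob with its pin at (321,177). The pointer at (345,129) is in line with the orange mark at (370,133), and the mirror is centred on the platter. I'm handing the job in.

```bash
python3 -c "
from bench import r
print(r.close_job())"
```

```text
the job is handed in; nothing more can be done
None
```

The job is handed in, with no verdict returned: the pointer measured about 0.004 rad off the orange mark before the guard went back. The last picture showed it still lined up, the guard back over the knob within about 1 mm of where its pin started, the gripper clear, and the mirror and nearby things undisturbed.

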